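Clamp the brass tube in the V-block fixture

ROBOT

A 6-joint arm with a two-finger parallel gripper is mounted at the origin on the work surface. World frame = base frame: x ahead of the robot, y to its left, z up, the work surface at z = 0. Lengths are in m, angles in rad, forces in N, time in s.
With the tool pointing down it reaches from about 0.375 to 0.975 m from the base axis. Payload 3.8 kg.
Tool frame: the origin (TCP) lies midway between the tips of the shut fingers; the grasp point (between the pads) lies 19 mm behind it; z points along the fingers, y is the direction in which the jaws open and shut (so a half turn about z gives the same grasp; the last joint's range is limited). The gripper opens to 85 mm and grips with 20 to 120 N. Pads are 22 mm wide; open, the fingers measure 114 mm over their backs; the gripper's body (76 mm by 85 mm) begins 54 mm behind the grasp point. The pads swing forward as they close: fully open they stand 13 mm farther back than shut.
Start: joints at [1.286, 0.264, 1.604, -0, 1.274, -0.037], TCP at [0.166, 0.654, 0.231] pointing down, gripper open.
Joint ranges: [-2.63, 2.63], [-0.94, 2.18], [0.31, 2.57], [-1.31, 4.45], [0, 2.66], [-2.55, 2.55]. Speed limits (rad/s): [2.57, 2.57, 3.14, 3.14, 3.14, 3.14].

INTERFACE

Orientations are given as a rotation vector (axis times angle).
In Python, from workcell import bot gives the robot as it stands.
- The arm moves only by the tool drive_tool, never from a script. Its argument "steps" is a list of rows, each a list of 2 entries, a list of its own where there are three numbers: the shift along the tool's x, y, z in mm, then the turn about the tool's z in degrees. In form: [[[dx, dy, dz], twist], ...]. A call has 1 to 8 rows; each row shifts and turns the commanded pose from where the row before left it, along the tool's axes as they then stand; what a row does not reach is not made up. A row lasts 1/12 s, in which the tool goes at most 41.7 mm and 7.16 degrees, less where a joint would pass 70% of its speed; a pose out of reach is approached as far as the arm can. A call is refused whole if a number of a shift passes 41.7 or a number of a turn 7.16, either way. A call with a gripper value outside its range is refused whole. "jaw" is the opening, from 0 (shut) to 1 (fully open), set as the call begins (left out, the last holds). The fingers move at their own pace and stop on an object; "force" is the grip in N (left out, the last holds). Time passes only in rows, so rows that do not move let the fingers close. It gives the time, the measured TCP pose, the force and the opening at its end, in the units of the state.
- bot.read_state(): the state, without advancing time (a new reading comes with each control period).
- bot.read_camera(name): name is "scene" or "top" or "wrist"; returns the picture (480x640x3 uint8, red, green, blue); there is no depth.
- bot.camera_info(name): a dict with "fx", "fy", "cx", "cy" (pixels), "position" and "attitude" of the camera in the world. Camera axes: x right, y down, z forward; pixel columns grow to the right and rows downward; lengths in m; the calibration is good to about 2 mm. A picture is of the moment at which its call begins: read the wrist's pose just before it. camera_info takes no time and is no camera call; for the wrist camera it gives the pose at the moment of the call.
- bot.finish_job(): hands the job in, once; it reports no verdict.
The state is a dict: "time": time; "q": joint angles; "joint_vel": joint speeds; "joint_torque": joint torques, N m; "tool_pos": TCP position; "tcp_rot": TCP orientation; "wrist_force": force on the tool from outside, world axes, zero at the start; "torque": the same for the moment, N m; "width": opening from 0.0 (shut) to 1.0 (fully open).
Only numpy, scipy, OpenCV 4.12 (cv2) and the standard library are available. Lean on these libraries where they do the work, as an engineer would, in place of code of your own. Each camera call takes 0.05 s, during which the arm holds its last target.

TASK

Pick the brass-coloured tube from among the three tubes and lay it gently in the V-notches of the blue clamping fixture, about centred end to end, and let go of it while the strap is still swung aside. Then swing the strap with the red knob across over the tube until it stops, leaving the tube lying fully down in both notches.

Things in the scene. Friction and masses are not known exactly. Their poses are not given: they have to be found in the camera images.
- tube: Brass-coloured tube, 32 mm diameter, 150 long, 0.25 kg. Origin at its middle on the axis, y along it. Lies level on a black cradle fixed to the bench, axis 34 mm above the bench; held only near the ends, so its middle 60 mm is free to grip across, over a 4 mm slab. An aluminium and a blue tube, same size, lie on like cradles, 105 mm apart; order varies.
- vblock: Fixture fixed to bench, dark base 136 x 150 x 10 mm. Origin: centre of its underside, z up, y along the notches. Blue V supports at y = -50 and 50 mm, each 25 thick, 80 wide, 63 high; 90-degree notches, mouth 52 wide, centred on x = 0. Seated tube: axis along y at x = 0, 60 mm above origin. Steel posts 79 mm high at y = 50: strap pivot at x = 52, rest pin at x = -53.
- strap (a joint): Aluminium strap's angle on its upright pivot, rad, growing anticlockwise from above. 0: aside, pointing along the fixture's +y, clear of the tube. 1.57: end stop, pointing along the fixture's -x across the tube. 22 mm wide, underside 79, top 87 mm above fixture origin: clears a seated tube by 3 mm. Light friction (1.2 N at the knob), stays where left; starts at 0 to 0.4.
- strap_knob (a point): Grip point on the strap's upright round red knob, 16 mm diameter, 38 mm tall on top of the strap, 105 mm from the pivot axis. The point is on the knob's axis, 23 mm above the strap's top, 15 mm below the knob's top, 110 mm above the fixture's origin; it moves with the strap.
Mind the look-alikes: they are no part of the job. Several things have the shape of the tube; the one meant has the colours described above.

How it is judged:
On the way, in this order (a step that is already met when the one before it is completed fails the run):
1. the brass tube lies released in both V-notches, the strap still swung aside (x of tube in the frame of vblock between -0.01 and 0.01 m and y of tube in the frame of vblock between -0.02 and 0.02 m and z of tube in the frame of vblock between 0.05 and 0.067 m and angle between the y axis of tube and the y axis of vblock, either way round below 0.175 rad and value of joint strap below 0.8 rad and contact force between tube and the fingers below 0.1 N and linear speed of tube below 0.02 m/s), for 0.2 s.
2. the strap is swung across over the tube (x of tube in the frame of vblock between -0.01 and 0.01 m and y of tube in the frame of vblock between -0.02 and 0.02 m and z of tube in the frame of vblock between 0.05 and 0.067 m and angle between the y axis of tube and the y axis of vblock, either way round below 0.175 rad and value of joint strap above 1.39 rad), for 0.2 s.
At the end, for the whole second after the job is handed in: The brass tube lies still in both V-notches: within 10 mm sideways and 20 mm lengthwise of centre, axis 50 to 67 mm above the fixture's origin and within 10 degrees of the notches' direction; the strap is still, across the tube, its joint above 1.39 rad (all of step 2 and linear speed of tube below 0.02 m/s and velocity of joint strap between -0.1 and 0.1 rad/s); the robot touches nothing.
It fails at once if the tube is slammed or pressed hard into the fixture (over 80 N) (contact force between tube and vblock above 80 N).
It also fails if it takes over 50 s, if anything falls off the work surface, if the arm or the gripper's body presses on something with over 40 N, if the wrist force passes 120 N, or if a joint passes its speed limit or range.

## Working session

There is one attempt and no reset: what is moved stays moved. The work goes in short steps, Python scripts to look and compute and a tool call to move; the robot and the scene stay as the last step left them, time stands still between calls to the robot, and variables do not carry over. Pictures are saved under pics/ and viewed, and the job is handed in when it is done.

Besides the shell and the picture viewer there is one more tool, called after "Request:" as a command line: name --argument value ..., lists and objects as JSON in quotes. drive_tool: Moves the arm, as the interface text tells. Its arguments: {"type":"object","properties":{"steps":{"type":"array","items":{"type":"array"}},"jaw":{"type":"number"},"force":{"type":"number"}},"required":["steps"]}

```bash
mkdir -p pics; python3 - <<'E'
from workcell import bot
import cv2
s=bot.read_state();print(s)
for n in("scene","top","wrist"):
    print(n,bot.camera_info(n)); cv2.imwrite(f"pics/{n}0.png",cv2.cvtColor(bot.read_camera(n),cv2.COLOR_RGB2BGR))
E
```

```text
{'time': 0.0, 'q': array([ 1.28610886e+00,  2.64767574e-01,  1.60543092e+00, -3.33218866e-05,
        1.27371174e+00, -3.68840077e-02]), 'joint_vel': array([ 0.00140135, -0.0005874 ,  0.00067973, -0.00241488, -0.00058627,
       -0.0003138 ]), 'joint_torque': array([ 2.51902755e-03, -5.15090811e+01, -3.67334640e+01,  3.04502482e-04,
        1.25300739e-02,  8.82135623e-06]), 'tool_pos': array([0.16534775, 0.65364582, 0.22992159]), 'tcp_rot': array([-0.3881961 , -3.11717206,  0.00360112]), 'wrist_force': array([-0.09866184, -0.72415964,  0.47457186]), 'torque': array([-0.06950967,  0.0420284 ,  0.0343733 ]), 'width': 0.9985031861389425}
scene {'fx': 567.1208179513835, 'fy': 567.1208179513835, 'cx': 320.46759711745597, 'cy': 228.2694900215087, 'position': array([1.2443975 , 0.09413214, 0.95188692]), 'attitude': array([-1.52616657, -2.094227  ,  0.79302323])}
top {'fx': 449.1537674169951, 'fy': 449.1537674169951, 'cx': 321.659003101377, 'cy': 246.63299468862758, 'position': array([ 0.33761139, -0.14621142,  1.14340225]), 'attitude': array([-2.12222793,  2.09628861, -0.16018355])}
wrist {'fx': 377.7090988200889, 'fy': 377.7090988200889, 'cx': 320.81860193911734, 'cy': 241.70149938275722, 'position': array([0.09108024, 0.67264544, 0.37297376]), 'attitude': array([2.27818808, 1.7755804 , 0.26984996])}
```

View pics/scene0.png

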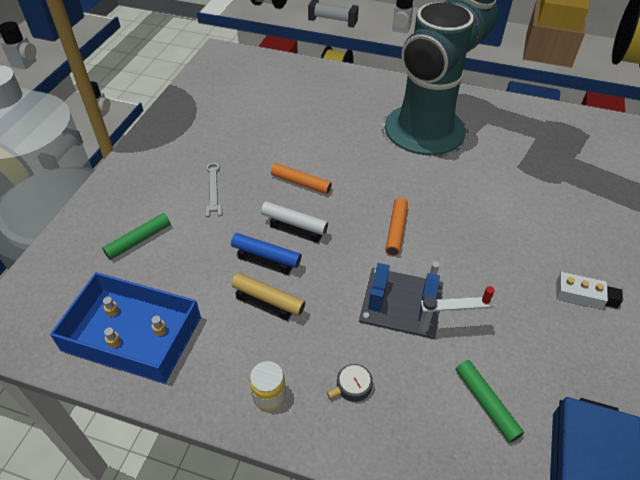

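View pics/top0.png

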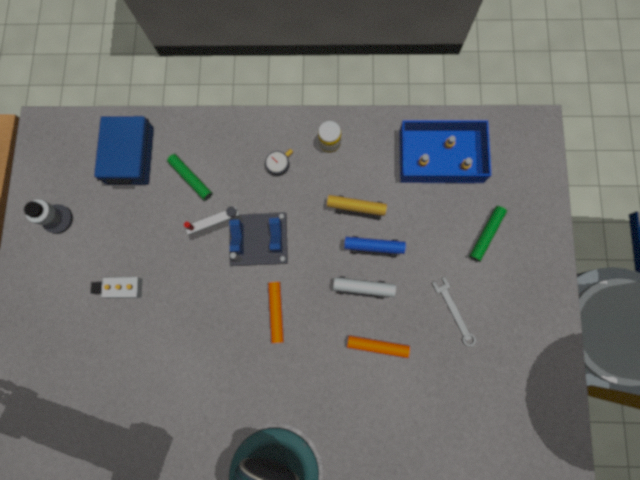

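View pics/wrist0.png

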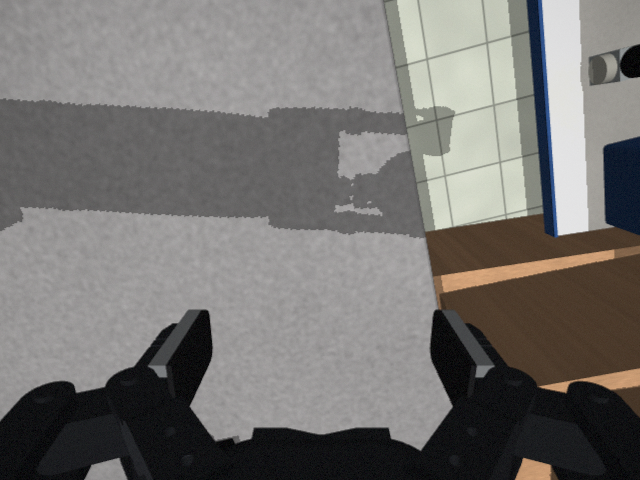

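In the top image three tubes lie on black cradles: brass-yellow (356,206), blue (375,246) and aluminium (365,288). The loose orange and green ones have no cradle. The brass one fits the description, so I'll confirm it and measure in enlarged crops.

```bash
python3 - <<'E'
import cv2
t=cv2.imread('pics/top0.png')
cv2.imwrite('pics/c1.png',cv2.resize(t[180:230,310:410],None,fx=8,fy=8,interpolation=cv2.INTER_CUBIC))
cv2.imwrite('pics/c2.png',cv2.resize(t[195:275,175:295],None,fx=6.5,fy=6.5,interpolation=cv2.INTER_CUBIC))
s=cv2.imread('pics/scene0.png')
cv2.imwrite('pics/c3.png',cv2.resize(s[250:350,345:505],None,fx=5,fy=5,interpolation=cv2.INTER_CUBIC))
E
```

```text
(no output)
```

View pics/c1.png

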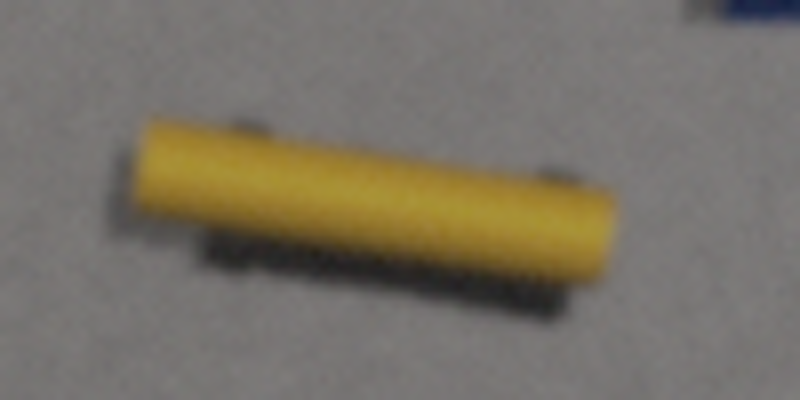

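View pics/c2.png

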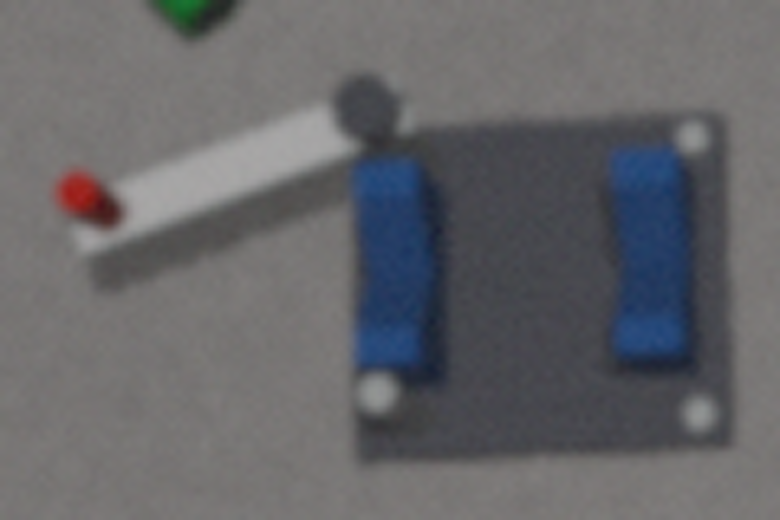

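View pics/c3.png

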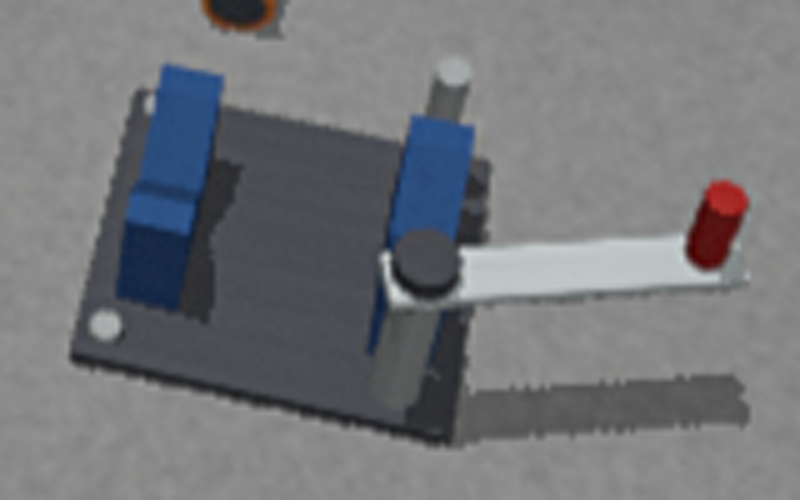

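```bash
cat > h.py <<'E'
import numpy as np
from scipy.spatial.transform import Rotation as R
from scipy.optimize import least_squares
def proj(ci,P):
    p=R.from_rotvec(ci['attitude']).inv().apply(np.atleast_2d(P)-ci['position'])
    return np.c_[ci['fx']*p[:,0]/p[:,2]+ci['cx'],ci['fy']*p[:,1]/p[:,2]+ci['cy']]
def back(ci,uv,z):
    uv=np.atleast_2d(uv).astype(float)
    d=np.c_[(uv[:,0]-ci['cx'])/ci['fx'],(uv[:,1]-ci['cy'])/ci['fy'],np.ones(len(uv))]
    d=R.from_rotvec(ci['attitude']).apply(d)
    return ci['position']+d*((z-ci['position'][2])/d[:,2])[:,None]
E
python3 - <<'E'
from h import *
from workcell import bot
T=bot.camera_info('top');S=bot.camera_info('scene')
cr=lambda a,f,o:(np.array(a,float)+.5)/f-.5+np.array(o)
t=back(T,cr([(142,166),(610,235)],8,(310,180)),0.034)
print('brass',t,'mid',t.mean(0),'len',np.linalg.norm(t[1]-t[0]),'ang',np.degrees(np.arctan2(*(t[0]-t[1])[[1,0]])))
A=[((-68,75,10),(358,462)),((-68,-75,10),(732,445)),((68,-75,10),(722,115)),((-53,50,79),(380,393)),((40,62.5,63),(355,158)),((-40,62.5,63),(357,368)),((40,-37.5,63),(612,148)) ]
B=[((-68,-75,10),(140,88)),((68,-75,10),(72,355)),((68,75,10),(450,440)),((-68,75,10),(490,158)),((-53,50,79),(452,70)),((-40,-62.5,63),(165,65)),((-40,-37.5,63),(222,75)),((-40,37.5,63),(412,117)),((-40,62.5,63),(474,127))]
PA=np.array([a for a,_ in A])/1e3;ua=cr([b for _,b in A],6.5,(175,195))
PB=np.array([a for a,_ in B])/1e3;ub=cr([b for _,b in B],5,(345,250))
def w(p,P):
    c,s=np.cos(p[2]),np.sin(p[2]);return P@np.array([[c,-s,0],[s,c,0],[0,0,1]]).T+[p[0],p[1],0]
for nm,f in(('top',lambda p:(proj(T,w(p,PA))-ua).ravel()),('scene',lambda p:(proj(S,w(p,PB))-ub).ravel()),('both',lambda p:np.r_[(proj(T,w(p,PA))-ua).ravel(),(proj(S,w(p,PB))-ub).ravel()])):
    r=least_squares(f,[.5,0,0],x_scale=.1);print(nm,r.x,np.degrees(r.x[2]));print(np.round(r.fun.reshape(-1,2),1).tolist())
k=back(T,cr((78,192),6.5,(175,195)),.125);k2=back(S,cr((727,195),5,(345,250)),.125);print('knob',k,k2)
p=r.x;pv=w(p,np.array([[.052,.05,0]]))[0];
for q in(k,k2):
  d=(q[0]-pv)[:2];print('pivot',pv,np.linalg.norm(d),'strap',np.arctan2(d[1],d[0])-np.pi/2-p[2])
print(R.from_rotvec(bot.read_state()['tcp_rot']).as_matrix())
E
```

```text
brass [[ 0.66581292 -0.12004643  0.034     ]
 [ 0.64392552 -0.26908534  0.034     ]] mid [ 0.65486922 -0.19456589  0.034     ] len 0.15063749857537004 ang 81.6454384885585
top [0.56971501 0.05888409 0.05636367] 3.229400542770762
[[-0.4, -0.0], [0.3, -0.0], [0.5, -0.7], [-0.2, -0.1], [-0.1, 0.6], [-0.3, -0.1], [0.3, 0.3]]
scene [0.57208541 0.06028386 0.05713167] 3.2734032944811915
[[-1.1, -0.3], [-0.7, -0.4], [0.7, -0.3], [0.5, 0.3], [0.4, 0.3], [-0.6, -0.1], [0.4, 0.4], [-0.0, -0.3], [0.3, 0.3]]
both [0.57109167 0.05984192 0.05661666] 3.2438957166173066
[[-0.8, -0.5], [-0.0, -0.6], [0.1, -1.2], [-0.6, -0.6], [-0.4, 0.1], [-0.7, -0.7], [-0.1, -0.3], [-1.1, -0.7], [-0.8, -0.9], [0.6, -0.8], [0.3, -0.1], [0.3, -0.1], [-0.7, -0.5], [0.3, -0.0], [-0.1, -0.8], [0.2, -0.2]]
knob [[0.57887675 0.20827745 0.125     ]] [[0.58035075 0.20957975 0.125     ]]
pivot [0.62017903 0.1127043  0.        ] 0.10411581856698655 strap 0.3512974815789163
pivot [0.62017903 0.1127043  0.        ] 0.10474322530123036 strap 0.3334464765031813
[[-9.69463928e-01  2.45233442e-01 -5.00908978e-04]
 [ 2.45233946e-01  9.69462394e-01 -1.72585405e-03]
 [ 6.23752875e-05 -1.79599313e-03 -9.99998385e-01]]
```

Request:
drive_tool --steps '[[[0,0,0],7],[[0,0,0],7],[[0,0,0],7],[[0,0,0],7],[[0,0,0],7],[[0,0,0],7],[[0,0,0],7],[[0,0,0],7]]' --jaw 1

```text
time: 0.82
tool_pos: [0.1655, 0.6541, 0.2307]
tcp_rot: [1.814, 2.565, -0.001]
wrist_force: [-0.4, 0.2, -0.8]
width: 0.994
```

Request:
drive_tool --steps '[[[0,0,0],7],[[0,0,0],7],[[0,0,0],7],[[0,0,0],7],[[-16,12,0],0],[[-32,25,0],0],[[-32,25,0],0],[[-32,25,0],0]]'

```text
time: 1.48
tool_pos: [0.2358, 0.5297, 0.2306]
tcp_rot: [2.372, 2.058, -0.001]
wrist_force: [1.4, 0.6, 0.1]
width: 0.999
```

Request:
drive_tool --steps '[[[-32,25,0],0],[[-32,25,0],0],[[-32,25,0],0],[[-32,25,0],0],[[-32,25,0],0],[[-32,25,0],0],[[-32,25,0],0],[[-32,25,0],0]]'

```text
time: 2.15
tool_pos: [0.3975, 0.2473, 0.2312]
tcp_rot: [2.374, 2.057, 0.0]
wrist_force: [-0.0, 0.8, -0.5]
width: 0.996
```

Request:
drive_tool --steps '[[[-32,25,0],0],[[-32,25,0],0],[[-32,25,0],0],[[-32,25,0],0],[[-32,25,0],0],[[-32,25,0],0],[[-32,25,0],0],[[-32,25,0],0]]'

```text
time: 2.82
tool_pos: [0.559, -0.0347, 0.2311]
tcp_rot: [-2.375, -2.056, -0.0]
wrist_force: [0.8, -0.3, -0.3]
width: 1.004
```

Request:
drive_tool --steps '[[[-32,25,0],0],[[-32,25,0],0],[[-32,25,0],0],[[-16,12,0],0],[[0,0,0],0],[[0,0,0],0]]'

```text
time: 3.32
tool_pos: [0.6285, -0.1569, 0.2303]
tcp_rot: [-2.376, -2.053, 0.001]
wrist_force: [-0.0, 0.3, -0.8]
width: 1.003
```

```bash
python3 - <<'E'
from workcell import bot
import cv2,json
from h import *
ci=bot.camera_info('wrist');im=bot.read_camera('wrist');print(ci);s=bot.read_state()
print(s['tool_pos'],s['tcp_rot'],s['q'],s['time'],R.from_rotvec(s['tcp_rot']).as_matrix())
cv2.imwrite("pics/w1.png",cv2.cvtColor(im,cv2.COLOR_RGB2BGR))
E
```

```text
{'fx': 377.7090988200889, 'fy': 377.7090988200889, 'cx': 320.81860193911734, 'cy': 241.70149938275722, 'position': array([ 0.63986891, -0.08133483,  0.3732691 ]), 'attitude': array([ 2.83115352, -0.20439622, -0.03455833])}
[ 0.62816632 -0.15578164  0.23045932] [-2.37403209e+00 -2.05464478e+00  8.82345968e-04] [-2.81879244e-01  2.13670009e-01  1.66701618e+00  5.97237140e-04
  1.26281647e+00 -1.38074113e-01] 3.3667 [[ 1.43490399e-01  9.89650290e-01 -1.67625767e-03]
 [ 9.89651364e-01 -1.43488729e-01  1.07794755e-03]
 [ 8.26267028e-04 -1.81358581e-03 -9.99998014e-01]]
```

View pics/w1.png

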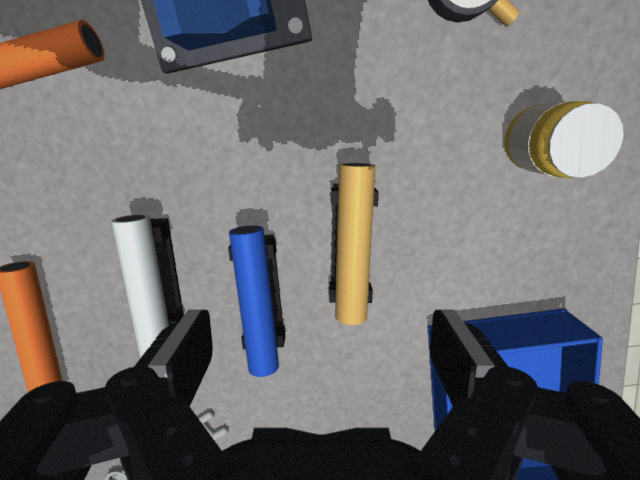

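Wrist view: the brass tube runs from (357,166) to (352,322), with blue to its left at (255,300) and aluminium at (140,290). The cradle is visible under the brass tube.

```bash
python3 - <<'E'
from workcell import bot
from h import *
ci=bot.camera_info('wrist');s=bot.read_state()
t=back(ci,[(356.8,166),(351.8,321)],.034);m=t.mean(0)
print(t,m,np.linalg.norm(t[1]-t[0]),np.degrees(np.arctan2(*(t[0]-t[1])[[1,0]])))
M=R.from_rotvec(s['tcp_rot']).as_matrix()
for g in(m,np.array([.6549,-.1946,.034])): print((M.T@(g-s['tool_pos']))*1e3)
print(np.degrees(np.arctan2(M[1,0],M[0,0])))
# scene check
print(proj(bot.camera_info('scene'),[(.6658,-.120,.034),(.6439,-.2691,.034)]))
E
```

```text
[[ 0.66501781 -0.12033433  0.034     ]
 [ 0.64239434 -0.27269818  0.034     ]] [ 0.65370608 -0.19651626  0.034     ] 0.15403429387072623 81.55424674920421
[-36.81069354  31.47667879 196.37220741]
[-34.74294879  32.38328352 196.37227171]
81.75012587576096
[[301.40253449 307.60468827]
 [234.61909833 279.67271566]]
```

Request:
drive_tool --steps '[[[-17.5,16,0],0],[[-17.5,16,0],0],[[0,0,20],0],[[0,0,35],0],[[0,0,35],0],[[0,0,30],0],[[0,0,20],0],[[0,0,0],0]]' --jaw 1

```text
time: 4.03
tool_pos: [0.6504, -0.1916, 0.0849]
tcp_rot: [-2.365, -2.052, 0.009]
wrist_force: [-0.2, 0.3, -0.4]
width: 0.997
```

```bash
python3 - <<'E'
from workcell import bot
import cv2
from h import *
im=bot.read_camera('wrist');s=bot.read_state();M=R.from_rotvec(s['tcp_rot']).as_matrix()
print(s['tool_pos'],s['time'],M.T@(np.array([.6543,-.1953,.0])-s['tool_pos'])*1e3)
cv2.imwrite("pics/w2.png",cv2.cvtColor(im,cv2.COLOR_RGB2BGR))
E
```

```text
[ 0.65233124 -0.19247611  0.088039  ] 4.0833 [-2.6585826   2.97692808 88.01582961]
```

View pics/w2.png

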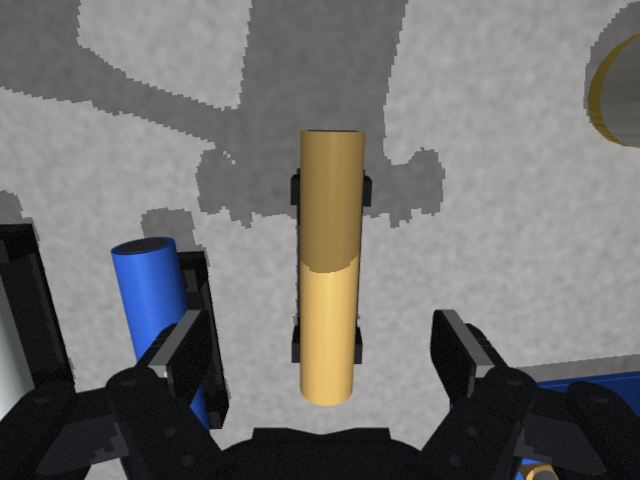

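Tube is centred between the jaws (jaw midline column 321, tube column 330); the fingers clear the blue tube. I'll descend and close.

Request:
drive_tool --steps '[[[-2,2,25],0],[[0,0,25],0],[[0,0,15],0],[[0,0,8],0],[[0,0,2],0],[[0,0,0],0],[[0,0,0],0]]'

```text
time: 4.67
tool_pos: [0.6583, -0.1977, 0.018]
tcp_rot: [2.373, 2.056, 0.002]
wrist_force: [-0.2, 0.1, 0.3]
width: 0.998
```

Request:
drive_tool --steps '[[[0,0,0],0],[[0,0,0],0],[[0,0,0],0],[[0,0,0],0],[[0,0,0],0],[[0,0,0],0],[[0,0,0],0],[[0,0,0],0]]' --jaw 0 --force 40

```text
time: 5.33
tool_pos: [0.6534, -0.1968, 0.0166]
tcp_rot: [-2.37, -2.052, 0.007]
wrist_force: [-10.6, 0.8, 10.0]
width: 0.359
```

Request:
drive_tool --steps '[[[0,0,-5],0],[[0,0,-15],0],[[0,0,-30],0],[[0,0,-38],0],[[0,0,-38],0],[[0,0,-38],0],[[0,0,0],0],[[0,0,0],0]]'

```text
time: 6.0
tool_pos: [0.6601, -0.1983, 0.1859]
tcp_rot: [2.368, 2.052, 0.008]
wrist_force: [0.5, 0.2, -3.3]
width: 0.361
```

```bash
python3 - <<'E'
from workcell import bot
import cv2
from h import *
ci=bot.camera_info('wrist');im=bot.read_camera('wrist');s=bot.read_state();M=R.from_rotvec(s['tcp_rot']).as_matrix()
print(s['tool_pos'],s['time'],s['width'],s['wrist_force'],M)
cv2.imwrite("pics/w3.png",cv2.cvtColor(im,cv2.COLOR_RGB2BGR))
# project tool-frame axis points at grasp height
for h in (-21,-25):
  P=[s['tool_pos']+M@np.array([x,0,h])/1e3 for x in(-75,0,75)];print(proj(ci,P))
E
```

```text
[ 0.65795515 -0.19765144  0.18223494] 6.05 0.36119777711208545 [ 0.34559598  0.12000713 -3.36938524] [[ 1.42548380e-01  9.89782863e-01  3.13741952e-03]
 [ 9.89787675e-01 -1.42545835e-01 -1.02160089e-03]
 [-5.63936969e-04  3.25100673e-03 -9.99994556e-01]]
[[315.73902506 485.46059934]
 [315.10520437 334.53224014]
 [314.23306214 126.85363617]]
[[315.67132716 494.04250919]
 [315.00907262 340.36003673]
 [314.08962956 126.99451894]]
```

View pics/w3.png

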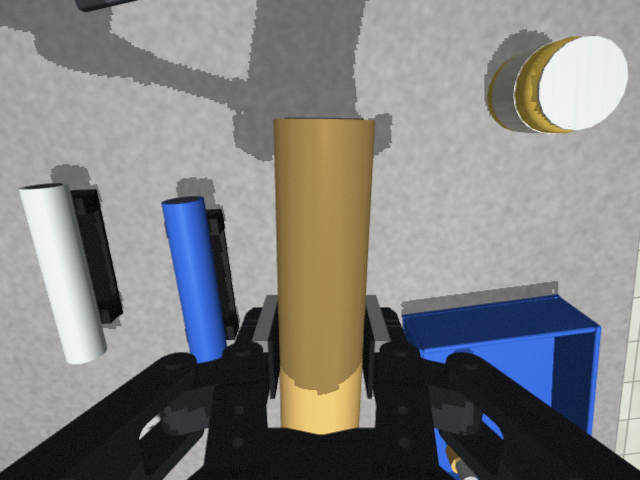

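Brass tube held squarely. Its far end is at row 120, so its centre sits about 3 mm along tool +x. Next I carry it to the fixture.

Request:
drive_tool --steps '[[[0,0,0],-5.7],[[0,0,0],-5.7],[[20,-5,0],0],[[30,-9,0],0],[[30,-9,0],0],[[30,-9,0],0],[[30,-9,0],0],[[30,-9,0],0]]'

```text
time: 6.72
tool_pos: [0.5949, -0.0291, 0.1769]
tcp_rot: [-2.156, -2.279, 0.005]
wrist_force: [0.9, -0.0, -3.7]
width: 0.361
```

Request:
drive_tool --steps '[[[30,-9,0],0],[[30,-8,0],0],[[20,-5,0],0],[[0,0,0],0],[[0,0,0],0],[[0,0,0],0]]'

```text
time: 7.22
tool_pos: [0.5702, 0.0479, 0.1784]
tcp_rot: [-2.157, -2.282, 0.004]
wrist_force: [-0.3, -1.3, -3.8]
width: 0.355
```

```bash
cat > look.py <<'E'
from workcell import bot
import cv2,sys
from h import *
n=sys.argv[1]
ci=bot.camera_info('wrist');s=bot.read_state()
for c in sys.argv[2:]:
    cv2.imwrite(f"pics/{c}{n}.png",cv2.cvtColor(bot.read_camera(c),cv2.COLOR_RGB2BGR))
M=R.from_rotvec(s['tcp_rot']).as_matrix()
print(s['tool_pos'],s['time'],s['width'],s['wrist_force'],'yaw x',np.degrees(np.arctan2(M[1,0],M[0,0])))
print('to go',M.T@(np.array([.5712,.057,.041])-s['tool_pos'])*1e3)
E
python3 look.py 4 wrist scene top
```

```text
[0.57020195 0.04785344 0.17840575] 7.2167 0.354828033595957 [-0.31000496 -1.2793491  -3.82241809] yaw x 93.23695080096105
to go [  9.14939648   1.94854965 137.39537133]
```

View pics/wrist4.png

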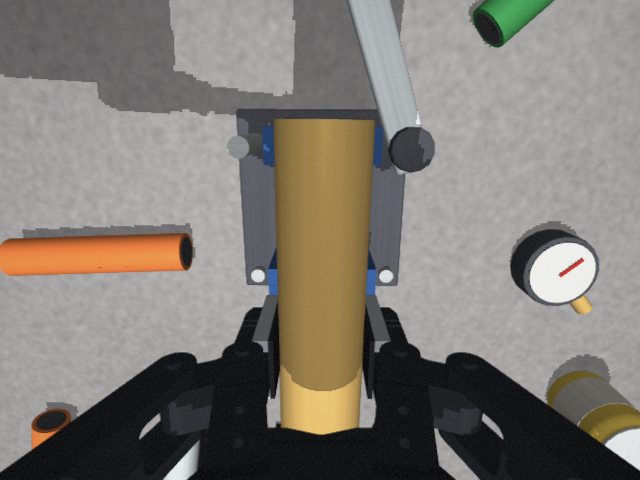

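View pics/scene4.png

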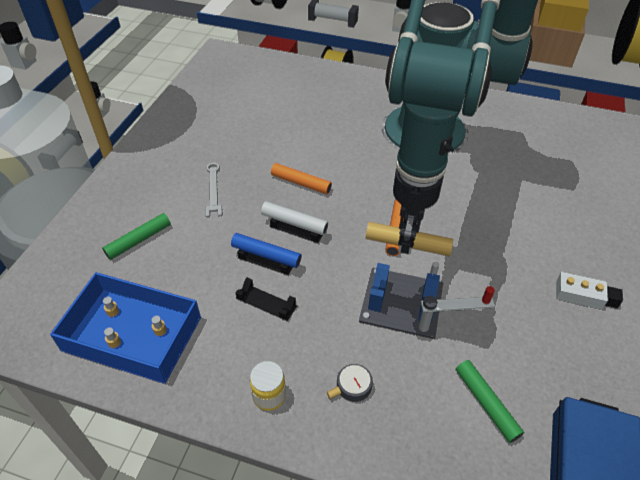

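Request:
drive_tool --steps '[[[4.5,0.5,10],0],[[4.5,0.5,25],0],[[0,0,30],0],[[0,0,20],0],[[0,0,10],0],[[0,0,0],0],[[0,0,0],0],[[0,0,0],0]]'

```text
time: 8.03
tool_pos: [0.5733, 0.0571, 0.0867]
tcp_rot: [2.158, 2.281, 0.003]
wrist_force: [0.3, 0.9, -2.5]
width: 0.359
```

```bash
python3 look.py 5 wrist; python3 - <<'E'
import sys; sys.path.insert(0,'.')
from workcell import bot
for i in range(1): print(bot.read_state()['tool_pos'])
E
```

```text
[0.57327622 0.05711547 0.08674808] 8.0333 0.3591477005985445 [ 0.28501282  0.92302576 -2.54062833] yaw x 93.17839484297394
to go [-1.73387896e-03 -2.20340488e+00  4.57422784e+01]
[0.57357195 0.05717387 0.08720402]
```

View pics/wrist5.png

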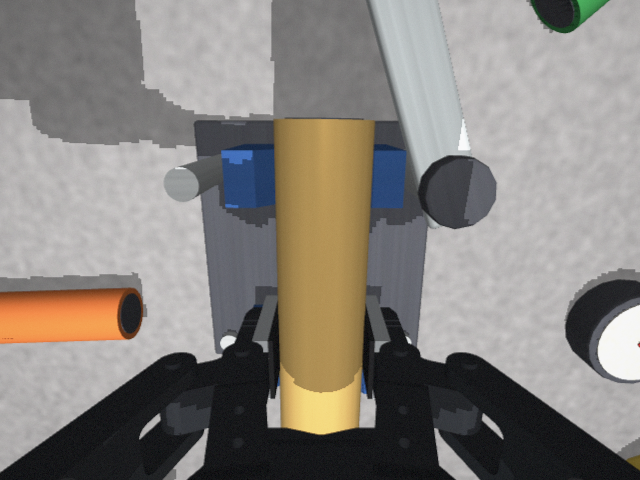

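The fixture is about 2–4 mm left of the tube (block mid column 313, tube column 324), with about 1° of skew. I'll correct this while lowering.

Request:
drive_tool --steps '[[[0,-3,6],-1.2],[[0,0,10],0],[[0,0,8],0],[[0,0,5],0],[[0,0,2],0],[[0,0,0],0],[[0,0,0],0]]'

```text
time: 8.67
tool_pos: [0.5686, 0.057, 0.0539]
tcp_rot: [-2.134, -2.305, 0.001]
wrist_force: [-0.0, -0.2, -3.1]
width: 0.357
```

```bash
python3 look.py 6 wrist
```

```text
[0.56863779 0.05703967 0.0539374 ] 8.6667 0.357320701913597 [-0.02144188 -0.2239289  -3.13565436] yaw x 94.40177289273251
to go [-0.23630543  2.55884407 12.9359669 ]
```

View pics/wrist6.png

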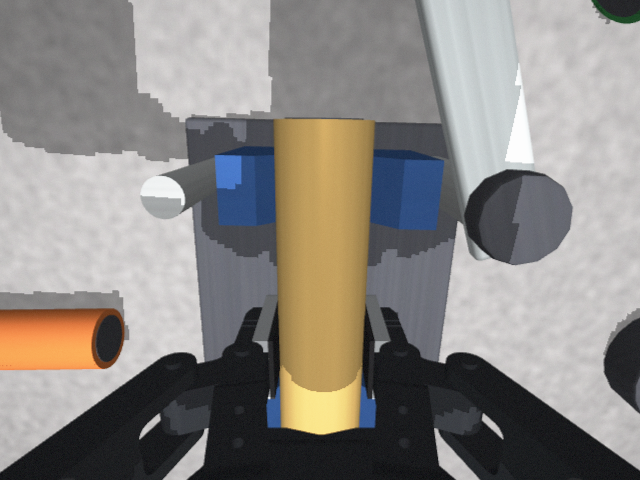

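Request:
drive_tool --steps '[[[0,1.5,3],0.5],[[0,0,3],0],[[0,0,2],0],[[0,0,0],0],[[0,0,0],0]]'

```text
time: 9.13
tool_pos: [0.57, 0.0571, 0.046]
tcp_rot: [-2.144, -2.296, 0.001]
wrist_force: [-0.6, 0.3, -2.7]
width: 0.362
```

Request:
drive_tool --steps '[[[0,0,1],0],[[0,0,1],0],[[0,0,0],0],[[0,0,0],0]]'

```text
time: 9.47
tool_pos: [0.5702, 0.0572, 0.0443]
tcp_rot: [-2.144, -2.296, 0.0]
wrist_force: [-0.8, 0.5, -3.7]
width: 0.358
```

Request:
drive_tool --steps '[[[0,0,1],0],[[0,0,1],0],[[0,0,0],0],[[0,0,0],0]]'

```text
time: 9.8
tool_pos: [0.5705, 0.0572, 0.0431]
tcp_rot: [2.144, 2.296, 0.0]
wrist_force: [-3.4, -0.8, 4.9]
width: 0.363
```

Contact at TCP z = 0.043 (force changed from -3.5 to +5 N). I'll nudge -1 mm sideways and 0.5 mm down, then check.

Request:
drive_tool --steps '[[[0,-1,0.5],0],[[0,0,0],0],[[0,0,0],0],[[0,0,0],0]]'

```text
time: 10.13
tool_pos: [0.5702, 0.0571, 0.0428]
tcp_rot: [2.144, 2.295, 0.002]
wrist_force: [-2.2, 0.5, 4.4]
width: 0.363
```

```bash
python3 look.py 7 wrist scene; python3 -c "
import cv2
s=cv2.imread('pics/scene7.png');cv2.imwrite('pics/c7.png',cv2.resize(s[210:350,345:505],None,fx=4,fy=4,interpolation=cv2.INTER_CUBIC))"
```

```text
[0.57021559 0.0571419  0.04279366] 10.1333 0.36337689136230733 [-2.18934646  0.53580303  4.41170123] yaw x 93.88813245624455
to go [-0.20845298  0.96885089  1.79563374]
```

View pics/c7.png

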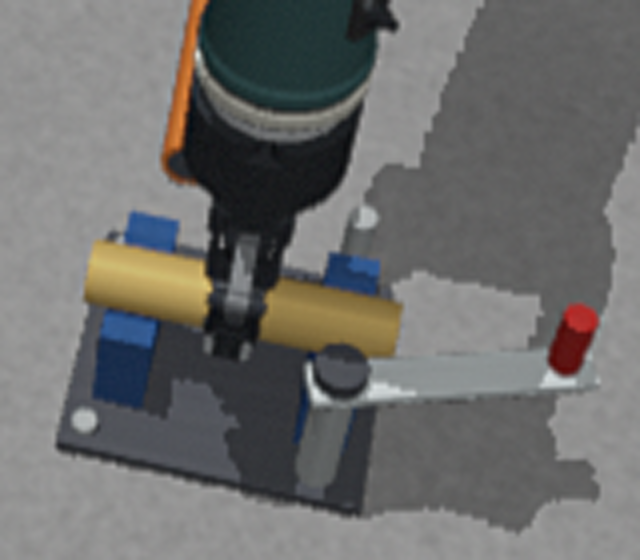

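View pics/wrist7.png

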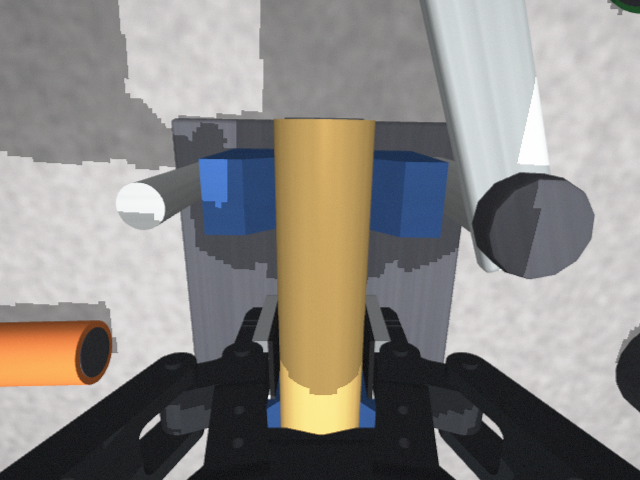

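The tube is resting in both notches and centred (tube column 324, block mid 324). I release it.

Request:
drive_tool --steps '[[[0,0,0],0],[[0,0,0],0],[[0,0,0],0],[[0,0,0],0],[[0,0,0],0],[[0,0,0],0],[[0,0,0],0]]' --jaw 0.75

```text
time: 10.82
tool_pos: [0.5692, 0.0571, 0.0417]
tcp_rot: [-2.144, -2.296, 0.0]
wrist_force: [-0.3, -0.6, -0.6]
width: 0.75
```

Request:
drive_tool --steps '[[[0,0,-10],0],[[0,0,-30],0],[[0,0,-38],0],[[0,0,-38],0],[[0,0,-30],0],[[0,0,0],0],[[0,0,0],0]]'

```text
time: 11.4
tool_pos: [0.5715, 0.0572, 0.1918]
tcp_rot: [2.141, 2.292, 0.008]
wrist_force: [-0.7, -0.1, 0.2]
width: 0.751
```

```bash
python3 look.py 8 wrist scene top; python3 -c "
import cv2
s=cv2.imread('pics/scene8.png');cv2.imwrite('pics/c8.png',cv2.resize(s[210:350,345:505],None,fx=4,fy=4,interpolation=cv2.INTER_CUBIC))
s=cv2.imread('pics/top8.png');cv2.imwrite('pics/t8.png',cv2.resize(s[195:275,175:295],None,fx=6,fy=6,interpolation=cv2.INTER_CUBIC))"
```

```text
[0.57147673 0.05721737 0.19177837] 11.4 0.7508591130109897 [-0.68175526 -0.10198121  0.16707462] yaw x 93.90128716411172
to go [ -0.18551591  -1.34576702 150.77266213]
```

View pics/c8.png

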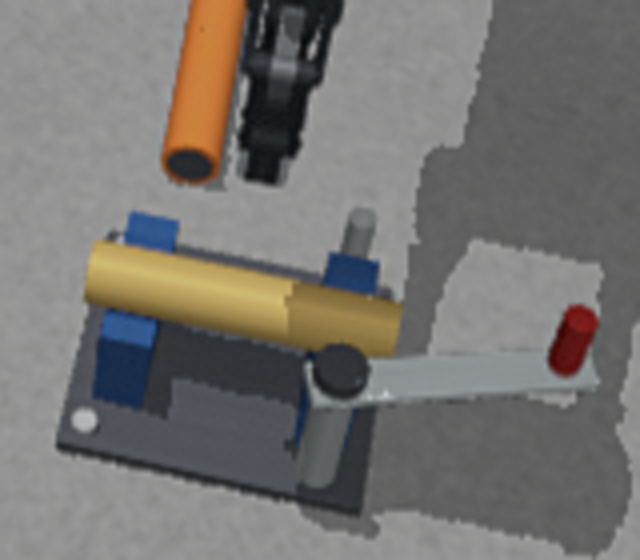

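View pics/wrist8.png

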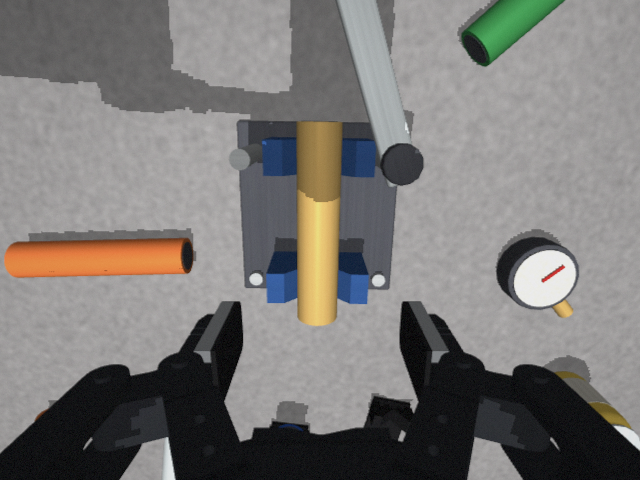

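View pics/t8.png

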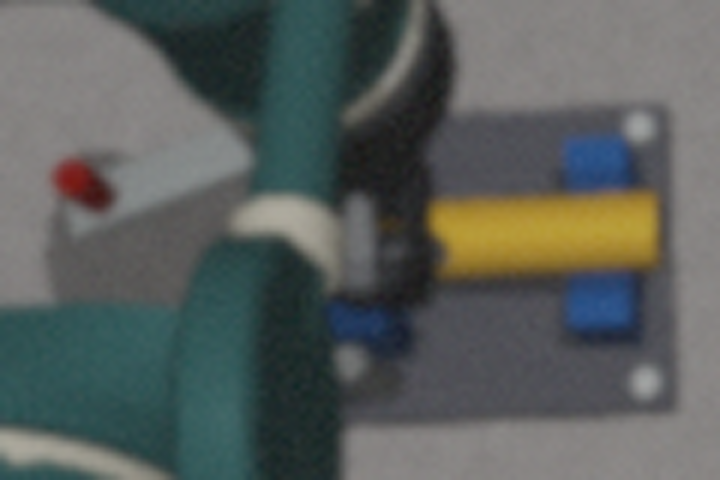

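Tube sits fully down and centred in both notches. Next is the strap: I turn the jaws to the knob's tangent and approach.

Request:
drive_tool --steps '[[[0,0,0],-6.3],[[0,0,0],-6.3],[[0,0,0],-6.2],[[25,22,0],0],[[25,22,0],0],[[26,23,0],0],[[0,0,0],0],[[0,0,0],0]]'

```text
time: 12.22
tool_pos: [0.6006, 0.1543, 0.1852]
tcp_rot: [-1.735, -2.615, 0.005]
wrist_force: [-0.0, -1.4, -0.9]
width: 0.754
```

```bash
python3 look.py 9 wrist;python3 - <<'E'
from workcell import bot
from h import *
print(proj(bot.camera_info('wrist'),[[.5796,.209,.125]]))
E
```

```text
[0.60061551 0.15434817 0.18518169] 12.2167 0.7539673972440666 [-0.03959351 -1.35718309 -0.88986598] yaw x 112.86074666527264
to go [-78.38437648 -64.31200488 144.39582544]
[[326.28401354 157.11294241]]
```

View pics/wrist9.png

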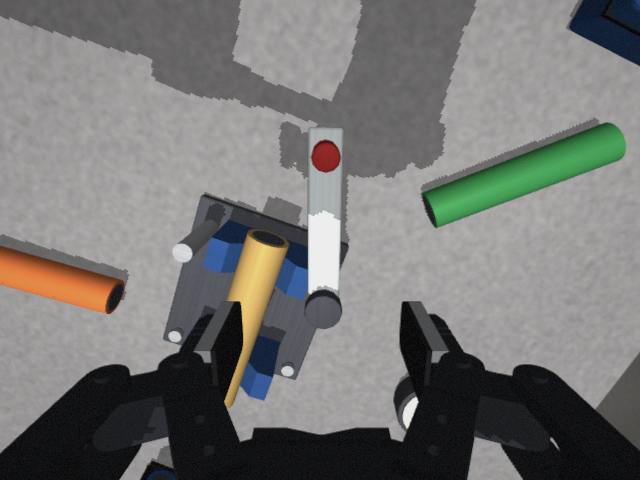

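Knob top is at (326,155), and the predicted pixel was (326,157). The strap is parallel to tool x. I go above it, down, and grip lightly.

Request:
drive_tool --steps '[[[20,1,0],0],[[25,1,0],0],[[14.5,0,0],0],[[0,0,20],0],[[0,0,30],0],[[0,0,25],0],[[0,0,12],0],[[0,0,4],0]]'

```text
time: 12.93
tool_pos: [0.5778, 0.2071, 0.0932]
tcp_rot: [-1.739, -2.611, 0.009]
wrist_force: [-0.6, -0.1, 0.3]
width: 0.753
```

Request:
drive_tool --steps '[[[0,0,0],0],[[0,0,0],0],[[0,0,0],0]]'

```text
time: 13.18
tool_pos: [0.5822, 0.2089, 0.0988]
tcp_rot: [1.74, 2.613, 0.004]
wrist_force: [-0.0, 0.5, 0.5]
width: 0.749
```

```bash
python3 look.py 10 wrist scene;python3 -c "
import cv2
s=cv2.imread('pics/scene10.png');cv2.imwrite('pics/c10.png',cv2.resize(s[230:350,405:565],None,fx=4,fy=4,interpolation=cv2.INTER_CUBIC))"
```

```text
[0.58215363 0.20890906 0.09876364] 13.1833 0.7486412550946945 [-0.04142662  0.50389796  0.46299129] yaw x 112.68727632109791
to go [-135.90768537  -68.8840795    57.5939786 ]
```

View pics/c10.png

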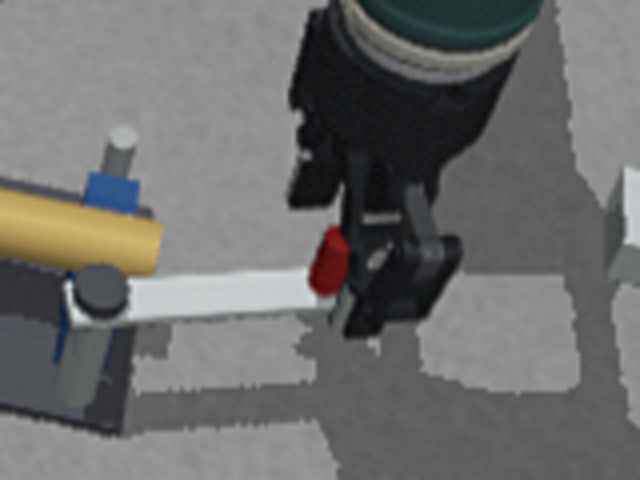

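View pics/wrist10.png

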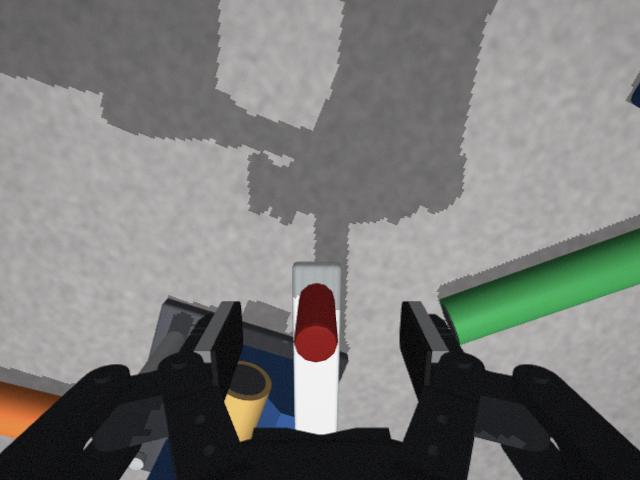

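Knob is midway between the pads. Closing lightly.

Request:
drive_tool --steps '[[[0,0,2],0],[[0,0,0],0],[[0,0,0],0],[[0,0,0],0],[[0,0,0],0],[[0,0,0],0],[[0,0,0],0],[[0,0,0],0]]' --jaw 0 --force 20

```text
time: 13.95
tool_pos: [0.5806, 0.2088, 0.095]
tcp_rot: [-1.741, -2.615, -0.0]
wrist_force: [-0.8, -0.3, 2.0]
width: 0.18
```

Request:
drive_tool --steps '[[[-0.4,-9.1,0],-5],[[-0.4,-9.1,0],-5],[[-0.4,-9.1,0],-5],[[-0.4,-9.1,0],-5],[[0,0,0],0],[[0,0,0],0]]'

```text
time: 14.45
tool_pos: [0.5497, 0.1894, 0.0949]
tcp_rot: [-1.264, -2.875, -0.001]
wrist_force: [-2.1, 1.5, 2.5]
width: 0.179
```

```bash
python3 look.py 11 wrist
```

```text
[0.54971732 0.18941221 0.09493828] 14.45 0.1792311489404511 [-2.08770404  1.53735721  2.51010545] yaw x 132.55159495259952
to go [-112.1131251   -73.72057908   53.84942238]
```

View pics/wrist11.png

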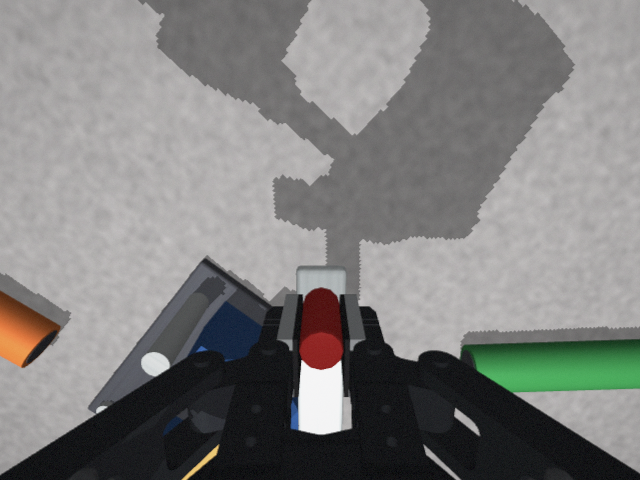

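Knob is gripped and the strap is following, with low forces. I continue the arc.

Request:
drive_tool --steps '[[[-0.4,-9.1,0],-5],[[-0.4,-9.1,0],-5],[[-0.4,-9.1,0],-5],[[-0.4,-9.1,0],-5],[[-0.4,-9.1,0],-5],[[-0.4,-9.1,0],-5],[[0,0,0],0],[[0,0,0],0]]'

```text
time: 15.17
tool_pos: [0.5204, 0.1436, 0.0949]
tcp_rot: [-0.476, -3.103, 0.0]
wrist_force: [-4.9, 2.2, 5.7]
width: 0.183
```

Request:
drive_tool --steps '[[[-0.4,-9.1,0],-5],[[-0.4,-9.1,0],-5],[[-0.3,-5.5,0],-3],[[0,0,0],0],[[0,0,0],0],[[0,0,0],0]]'

```text
time: 15.67
tool_pos: [0.516, 0.1203, 0.0949]
tcp_rot: [-0.122, -3.136, 0.001]
wrist_force: [-5.9, 0.9, 6.3]
width: 0.179
```

```bash
python3 look.py 12 wrist; python3 - <<'E'
from workcell import bot
import numpy as np
s=bot.read_state();d=s['tool_pos'][:2]-[.6202,.1127]
print(np.linalg.norm(d),np.arctan2(d[1],d[0])%(2*np.pi)-np.pi/2-.0566)
E
```

```text
[0.51600395 0.12026379 0.09486474] 15.6667 0.17878460935752777 [-5.85836409  0.93598954  6.33332527] yaw x 175.55988867453138
to go [-60.08876727 -58.7738861   53.71491132]
0.10447755639437285 1.4412391408482326
```

View pics/wrist12.png

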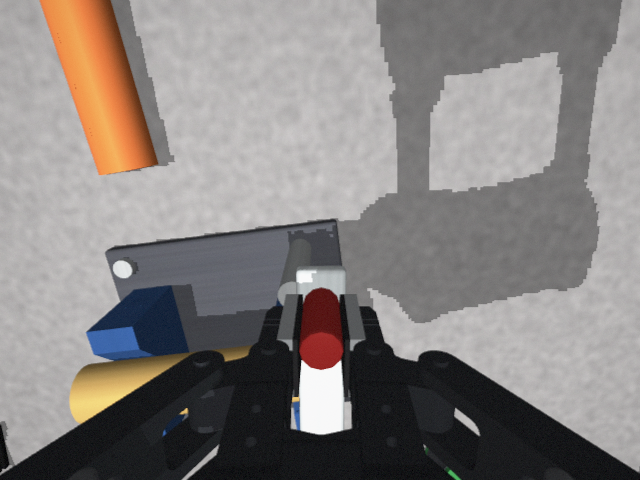

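Request:
drive_tool --steps '[[[-0.2,-5.5,0],-3],[[-0.1,-4,0],-2],[[-0.1,-2,0],-1],[[0,0,0],0],[[0,0,0],0],[[0,0,0],0]]'

```text
time: 16.22
tool_pos: [0.5158, 0.1088, 0.0949]
tcp_rot: [0.043, -3.138, 0.001]
wrist_force: [-6.6, 1.3, 7.7]
width: 0.18
```

Request:
drive_tool --steps '[[[0,-2,0],-1],[[0,0,0],0],[[0,0,0],0],[[0,0,0],0]]'

```text
time: 16.55
tool_pos: [0.5159, 0.1071, 0.0949]
tcp_rot: [0.071, -3.137, -0.0]
wrist_force: [-7.1, 1.3, 6.7]
width: 0.176
```

Request:
drive_tool --steps '[[[0,-2,0],0],[[0,-1,0],0],[[0,0,0],0],[[0,0,0],0],[[0,0,0],0]]'

```text
time: 16.97
tool_pos: [0.5158, 0.1069, 0.0948]
tcp_rot: [0.069, -3.137, -0.008]
wrist_force: [-7.1, 12.7, 6.5]
width: 0.175
```

At the end stop (the knob stopped advancing and the side force rose to 13 N). I relieve the push, open and lift off.

Request:
drive_tool --steps '[[[0,2,0],0],[[0,0,0],0],[[0,0,0],0]]'

```text
time: 17.22
tool_pos: [0.5158, 0.1071, 0.0948]
tcp_rot: [0.07, -3.137, -0.002]
wrist_force: [-6.7, 4.9, 7.4]
width: 0.177
```

Request:
drive_tool --steps '[[[0,0,0],0],[[0,0,0],0],[[0,0,0],0],[[0,0,0],0],[[0,0,0],0],[[0,0,0],0]]' --jaw 0.6

```text
time: 17.72
tool_pos: [0.5172, 0.1055, 0.0947]
tcp_rot: [-0.073, 3.141, -0.0]
wrist_force: [-0.1, 0.6, 0.3]
width: 0.599
```

Request:
drive_tool --steps '[[[0,0,-10],0],[[0,0,-25],0],[[0,0,-35],0],[[0,0,-35],0],[[-20,0,-20],0],[[-20,0,0],0],[[0,0,0],0],[[0,0,0],0]]'

```text
time: 18.38
tool_pos: [0.5577, 0.1075, 0.2209]
tcp_rot: [-0.073, 3.14, 0.0]
wrist_force: [-0.5, 0.4, -0.4]
width: 0.6
```

```bash
python3 look.py 13 wrist scene;python3 -c "
import cv2
s=cv2.imread('pics/scene13.png');cv2.imwrite('pics/c13.png',cv2.resize(s[210:350,345:505],None,fx=4,fy=4,interpolation=cv2.INTER_CUBIC))"
```

```text
[0.55771758 0.10750388 0.22087956] 18.3833 0.5998633377519852 [-0.49289572  0.35361279 -0.38495753] yaw x -177.3194203283222
to go [-10.89596185 -51.09556391 179.88773258]
```

View pics/c13.png

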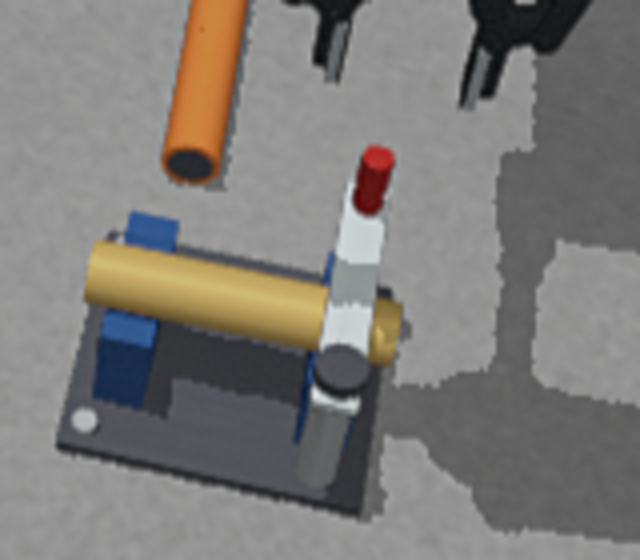

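View pics/wrist13.png

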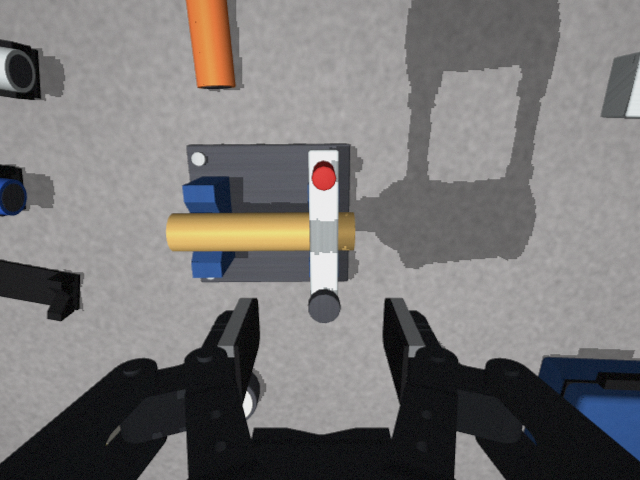

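The strap lies across the tube, square to the notches, with knob (323,176) and pivot (324,306). The tube is still in both notches. One last numeric check before handing in.

```bash
python3 - <<'E'
from workcell import bot
from h import *
ci=bot.camera_info('wrist')
def loc(uv,z):
    p=back(ci,uv,z)-[.5711,.0598,0];c,s=np.cos(.0566),np.sin(.0566);return p@np.array([[c,-s,0],[s,c,0],[0,0,1]])
t=loc([(168,232),(354,232)],.06);k=loc([(323,176)],.125)[0];print(t,t.mean(0),k)
d=k-[.052,.05,0];print('strap',np.arctan2(-d[0],d[1]))
bot.finish_job()
E
```

```text
[[-0.00421654 -0.07884991  0.06      ]
 [-0.00284578  0.07581393  0.06      ]] [-0.00353116 -0.00151799  0.06      ] [-0.05784805  0.0500531   0.125     ]
strap 1.570312945946653
the job is handed in; nothing more can be done
```

I laid the brass tube in both V-notches, released it while the strap was still aside (about 0.34 rad), then swung the strap across to its end stop. I let go, backed the arm clear and handed the job in. No verdict was reported. The clock read 18.4 s at the last reading before hand-in.

- **Tube:** the last wrist-camera check puts it about 1.5 mm off centre lengthwise and 3.5 mm sideways. That is inside the 20 and 10 mm limits. The knob reads about 5 mm off sideways in the same direction, so most of the sideways figure is probably camera bias. I assumed the 60 mm axis height in that check rather than measuring it. The pictures show the tube lying down in both notches.
- **Strap:** it measured about 1.57 rad, and the knob stopped advancing there as the side force rose to 13 N.
- **Forces:** the wrist readings printed after each move stayed below 20 N, and the robot was touching nothing at the end.

No check failed.

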